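Measure the free play of a screw press crank with its zero-setting dial ring

TASK

Check the crank of the blue hand screw press for free play: turn the crank clockwise (seen from above) until it just meets the resistance of the spindle, then set the dial ring so that its red zero line stands right at the tip of the yellow pointer there. Leave the ring alone and bring the crank back anticlockwise until it just meets resistance again, and leave it there, so that the pointer shows the free play on the ring. Do not force the crank on and turn the spindle with it, and do not disturb the things lying about.

Things in the scene. Friction and masses are not known exactly. Their poses are not given: they have to be found in the camera images.
- press_axis (a point): Hand screw press: blue 76 mm square block on a dark 124 x 112 mm foot plate, too heavy to move, with a small gauge screwed face up into its right side (reaches 147 mm from the axis, 59 mm high). The point lies on the vertical axis about which crank, spindle and dial ring all turn, 150 mm above the worktop, level with the spindle's end nut; only the crank's knob is higher.
- crank_knob (a point): Middle of the crank's upright grey knob, 92 mm from the axis, 160 mm above the worktop. The knob is fixed to the arm, round, 25 mm across, from 134 to 186 mm above the worktop; the arm under it reaches up to 131 mm. The crank is one piece: arm and knob on one side of the axis, the yellow pointer exactly opposite.
- pointer_tip (a point): Tip of the crank's yellow pointer, 43 mm from the axis, opposite the knob, 115 mm above the worktop, just over the divisions of the dial ring. Its x axis points outward from the axis through the tip.
- zero_post (a point): Middle of the red upright setting post of the dial ring, 66 mm from the axis, 125 mm above the worktop; round, 15 mm across, from 94 to 143 mm up, on a lug (top 95 mm) at the end of the ring's red zero line. Its x axis points outward along the zero line: zero is set when axis, pointer tip and post lie in one line in this order. Holding or pushing the post turns the ring.
- dial_ring (a joint): Angle of the aluminium dial ring (86 mm across, top 102 mm above the worktop, a division every 5 degrees) on the press, rad, growing anticlockwise from above. It turns about the same axis with light friction (about 2 N at the post), independently of crank and spindle, and stays where it is left. It starts anticlockwise of the pointer.
- witness_dot (a point): Orange paint dot on the rim of the spindle's steel flange (52 mm across, between crank and dial ring), 21.5 mm from the axis, 111 mm above the worktop. It turns only with the spindle, so it should stay where it is.
- crank (a joint): Angle of the crank relative to the spindle, rad, growing anticlockwise from above; its zero is arbitrary, no end or middle. The crank swings freely (0.5 N at the knob) through a free play of some tens of degrees, unknown before; at each end it meets the spindle, which gives way only at about 14 N at the knob: a rise to 3 to 8 N tells the end. It stays where it is left.
- gauge_mid (a point): Bystander: middle of a black test gauge lying on its back, 125 mm across with a brass stem, 47 mm high. Loose.
- oil_mid (a point): Bystander: middle of an upright amber oil bottle with a red cap, 35 mm across, 112 mm high. Loose.
- tape_reel_mid (a point): Bystander: middle of a small blue reel of thread tape lying flat near the press, on the knob's side, 50 mm across, 17 mm high. Loose.
Mind the look-alikes: they are no part of the job. There is more than one size of the part that bears press_axis; the job needs the larger.

How it is judged:
On the way, in this order (a step that is already met when the one before it is completed fails the run):
1. the crank stands at the clockwise end of its free play (value of joint crank below -0.13 rad), for 0.2 s.
2. with the crank still there, the ring's zero line is set to the pointer and let go (value of joint crank below -0.12 rad and angle between the x axis of zero_post and the x axis of pointer_tip, either way round below 0.087 rad and horizontal distance between zero_post and pointer_tip below 0.04 m and contact force between the fingers and anything else below 0.3 N), for 0.2 s.
At the end, for the whole second after the job is handed in: The crank rests at the anticlockwise end of its free play (within 0.04 rad of the stop) and the angle between the ring's zero line and the pointer equals the true free play of 0.48 rad to within 0.105 rad (6 degrees) (value of joint crank above 0.27 rad and angle between the x axis of zero_post and the x axis of pointer_tip, either way round between 0.375 and 0.585 rad and velocity of joint crank between -0.02 and 0.02 rad/s); the robot touches nothing.
It fails at once if the spindle is turned by more than 8 degrees (witness dot moved by 3 mm) (distance of witness_dot from where it was at the start of the episode above 0.003 m).
It fails at once if the black test gauge is moved by more than 15 mm (distance of gauge_mid from where it was at the start of the episode above 0.015 m).
It fails at once if the oil bottle is moved or knocked over (distance of oil_mid from where it was at the start of the episode above 0.015 m).
It fails at once if the tape reel is moved by more than 15 mm (distance of tape_reel_mid from where it was at the start of the episode above 0.015 m).
It also fails if it takes over 66 s, if anything falls off the work surface, if the arm or the gripper's body presses on something with over 40 N, if the wrist force passes 120 N, or if a joint passes its speed limit or range.

ROBOT

A 6-joint arm with a two-finger parallel gripper is mounted at the origin on a cart in front of the work surface, level with it; the furniture and walls round the work are solid. World frame = base frame: x ahead of the robot, y to its left, z up, the work surface at z = 0. Lengths are in m, angles in rad, forces in N, time in s.
With the tool pointing down it reaches from about 0.375 to 0.9 m from the base axis. Payload 3.1 kg.
Tool frame: the origin (TCP) lies midway between the tips of the shut fingers; the grasp point (between the pads) lies 19 mm behind it; x points along the fingers, y is the direction in which the jaws open and shut, and the axes are right-handed (so a half turn about x gives the same grasp; the last joint's range is limited). The gripper opens to 87 mm and grips with 3 to 60 N. Pads are 19 mm wide; open, the fingers measure 117 mm over their backs; the gripper's body (75 mm by 190 mm) begins 51 mm behind the grasp point.
Start: joints at [-1.494, 0.527, 1.433, -0, 1.181, -0.178], TCP at [0.158, -0.605, 0.223] pointing down, gripper open.
Joint ranges: [-3.08, 3.08], [-0.75, 2.2], [0.22, 2.44], [-1.43, 4.57], [0, 2.65], [-2.85, 2.85]. Speed limits (rad/s): [2.79, 2.79, 3.14, 3.14, 3.14, 3.14].

INTERFACE

Orientations are given as a unit quaternion [x, y, z, w].
In Python, from rig import get_obs, imaging, robot gives the robot as it stands.
- The arm moves only by the shell command python3 -m inch 'ROWS' [FORCE]. ROWS is JSON, a list of rows, each a list of 3 entries, a list of its own where there are three numbers: the finger opening in mm, from 0 to 87, then the shift along the tool's x, y, z in mm, then the turn, a rotation vector about the tool's x, y, z in degrees. In form: [[grip, [dx, dy, dz], [wx, wy, wz]], ...]. A call has 1 to 12 rows; each row shifts and turns the pose as measured when the row begins, along the tool's axes as they then stand; what a row does not reach is not made up. A row lasts 1/8 s, in which the tool goes at most 62.5 mm and 10.7 degrees, less where a joint would pass 70% of its speed; a pose out of reach is approached as far as the arm can. A call with a gripper value outside its range is refused whole. The fingers move at their own pace and stop on an object; FORCE is the grip in N (left out, the last holds). Time passes only in rows, so rows that do not move let the fingers close. It gives the time, the measured TCP pose, the force and the opening at its end, in the units of the state.
- get_obs(): the state, without advancing time (a new reading comes with each control period).
- imaging.camera(name): name is "scene" or "side" or "wrist"; returns the picture (420x560x3 uint8, red, green, blue); there is no depth.
- imaging.camera_params(name): a dict with "camera_matrix" (3x3 intrinsics, pixels), "xyz" and "rotation" of the camera in the world. Camera axes: x right, y down, z forward; pixel columns grow to the right and rows downward; lengths in m; the calibration is good to about 2 mm. A picture is of the moment at which its call begins: read the wrist's pose just before it. camera_params takes no time and is no camera call; for the wrist camera it gives the pose at the moment of the call.
- robot.hand_in(): hands the job in, once; it reports no verdict.
Trained networks look in the newest picture that a camera, given by its name, has taken for a name from the list of things; names that differ only in an ending like _2 or _b are one class to them, and where a whole thing is asked for, a point or a joint stands for the part that bears it (a point fixed in the world has none). Each returns a list of dicts, best first, with "confidence" (0 to 1); they miss things now and then, are a little off and sometimes report something else, mostly with a low value. They report only what shows in the picture. A call takes as long as a camera call. They do not tell look-alikes from the thing itself.
- imaging.cut_out(camera, target): "pixels" (420x560 bool, what is visible of it) and "box" ([centre column, centre row, width, height] in pixels, round what is visible of it).
- imaging.tip_of(camera, target): "pixel" ([column, row] in pixels: a listed point, or the origin of a listed thing).
The state is a dict: "time": time; "q": joint angles; "joint_velocities": joint speeds; "joint_torque": joint torques, N m; "position": TCP position; "tool_rot": TCP orientation; "ft_force": force on the tool from outside, world axes, zero at the start; "moment": the same for the moment, N m; "grip_width": finger opening in m.
Only numpy, scipy, OpenCV 4.12 (cv2) and the standard library are available. Lean on these libraries where they do the work, as an engineer would, in place of code of your own. Each camera call takes 0.05 s, during which the arm holds its last target. There are 200 camera calls.

## Working session

There is one attempt and no reset: what is moved stays moved. The work goes in short steps, Python scripts to look and compute and a shell command to move; the robot and the scene stay as the last step left them, time stands still between calls to the robot, and variables do not carry over. Pictures are saved under pics/ and viewed, about 8 in all and at most 12, crops included, and the job is handed in when it is done.

```bash
mkdir -p pics; ls
python3 - <<'E'
from rig import get_obs, imaging
import cv2, numpy as np
o=get_obs(); print(o)
ims=[]
for c in("scene","side"):
    im=imaging.camera(c); cv2.imwrite(f"pics/{c}0.png",im[:,:,::-1])
    p=imaging.camera_params(c); print(c,p)
    for t in("press_axis","crank_knob","pointer_tip","zero_post","witness_dot","gauge_mid","oil_mid","tape_reel_mid"):
        print(t,[(np.round(d["pixel"]).tolist(),round(d["confidence"],2)) for d in imaging.tip_of(c,t)[:3]])
E
```

```text
pics
{'time': 0.0, 'q': array([-1.49452889e+00,  5.28454777e-01,  1.43392319e+00,  3.88947299e-06,
        1.18138228e+00, -1.78534496e-01]), 'joint_velocities': array([ 1.21335667e-03,  2.70307038e-04, -8.88998623e-04,  1.56877116e-03,
        9.87562348e-05,  8.16231051e-04]), 'joint_torque': array([-1.84284501e-03, -4.40039492e+01, -1.76592672e+01,  6.30708318e-02,
        5.81004610e-02, -1.56104475e-04]), 'position': array([ 0.157485  , -0.60406839,  0.22157199]), 'tool_rot': array([ 0.70141611,  0.09060731, -0.70133523,  0.08907672]), 'ft_force': array([-0.07691515, -0.20766159,  0.50292431]), 'moment': array([-0.02610336,  0.01322982, -0.02124785]), 'grip_width': 0.0871677351805572}
scene {'camera_matrix': array([[544.30575528,   0.        , 287.18100912],
       [  0.        , 544.30575528, 212.44978852],
       [  0.        ,   0.        ,   1.        ]]), 'xyz': array([-0.4230413 ,  1.11015114,  1.09488084]), 'rotation': array([-0.30222199,  0.82803501, -0.44182671,  0.16676042])}
press_axis [([312.0, 200.0], 0.78), ([341.0, 152.0], 0.59)]
crank_knob [([285.0, 208.0], 0.8),
[... 373 characters left out ...]
875856,   0.        , 287.07350231],
       [  0.        , 535.46875856, 209.14213058],
       [  0.        ,   0.        ,   1.        ]]), 'xyz': array([-0.15574767, -1.48166764,  0.78220479]), 'rotation': array([ 0.81406153, -0.17565066,  0.13249296, -0.53749073])}
press_axis [([273.0, 201.0], 0.97), ([401.0, 265.0], 0.81)]
crank_knob [([270.0, 192.0], 0.75), ([271.0, 216.0], 0.69), ([397.0, 255.0], 0.67)]
pointer_tip [([411.0, 281.0], 0.67), ([279.0, 218.0], 0.54)]
zero_post [([404.0, 281.0], 0.79), ([293.0, 215.0], 0.57)]
witness_dot [([270.0, 216.0], 0.66)]
gauge_mid [([221.0, 191.0], 0.55)]
oil_mid [([317.0, 263.0], 0.93), ([279.0, 218.0], 0.71)]
tape_reel_mid [([251.0, 225.0], 0.67)]
```

View pics/scene0.png

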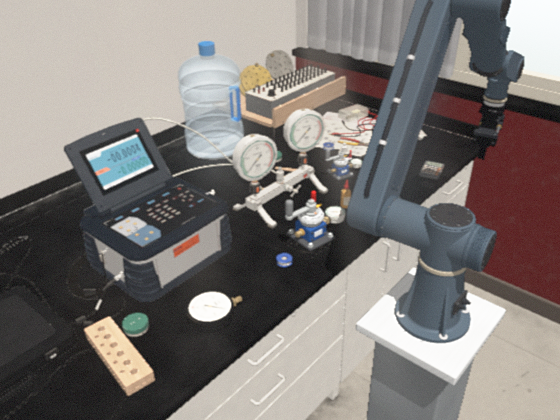

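View pics/side0.png

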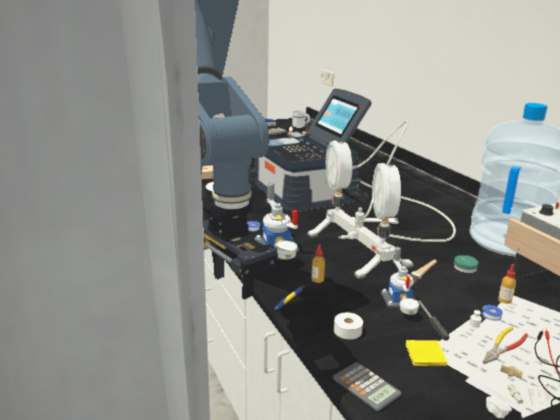

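The scene shows two presses. One is at scene (312,225) / side (275,220). The other is at scene (341,165) / side (402,285) and looks smaller. I'll triangulate both and view one enlarged crop.

```bash
cat > h.py <<'E'
import numpy as np, cv2
from scipy.spatial.transform import Rotation as R
from rig import get_obs, imaging, robot
def ray(p,px):
    K=p["camera_matrix"]; d=R.from_quat(p["rotation"]).apply(np.linalg.solve(K,[px[0],px[1],1])); return np.array(p["xyz"]),d/np.linalg.norm(d)
def atz(p,px,z):
    c,d=ray(p,px); return c+d*(z-c[2])/d[2]
def tri(a,b):
    A=np.zeros((3,3));v=np.zeros(3)
    for c,d in(a,b):
        M=np.eye(3)-np.outer(d,d);A+=M;v+=M@c
    x=np.linalg.solve(A,v); return x,[np.linalg.norm(np.cross(x-c,d)) for c,d in(a,b)]
def proj(p,x):
    v=p["camera_matrix"]@R.from_quat(p["rotation"]).inv().apply(np.array(x)-p["xyz"]); return v[:2]/v[2]
E
python3 - <<'E'
from h import *
S=imaging.camera_params("scene");D=imaging.camera_params("side")
for n,a,b in(("near",(312,200),(273,201)),("far",(341,152),(401,265))): print(n,tri(ray(S,a),ray(D,b)))
for n,a,z in(("axis",(312,200),.15),("knob",(285,208),.16),("knob_hi",(288.5,208),.16),("tip",(320,204),.115),("post",(313,196),.125),("dot",(313,213),.111),("axis2",(341,152),.15),("knob2",(326,153),.16),("reel",(284,260),.0085),("gauge",(210,307),.03),("oil",(346,194),.056)):
    print(n,atz(S,a,z).round(3))
for n,a,z in(("axis",(273,201),.15),("knob",(270,192),.16),("oil",(318,266),.056)): print('side',n,atz(D,a,z).round(3))
a=cv2.imread("pics/scene0.png")[130:270,260:390];b=cv2.imread("pics/side0.png")[170:310,240:450]
cv2.imwrite("pics/crop1.png",np.hstack([cv2.resize(a,None,fx=2.3,fy=2.3,interpolation=3),cv2.resize(b,None,fx=2.3,fy=2.3,interpolation=3)]))
E
```

```text
near (array([ 0.48465543, -0.06655214,  0.15571438]), [np.float64(0.001040536541492684), np.float64(0.0010405365414928474)])
far (array([ 0.66950369, -0.48703923,  0.10180451]), [np.float64(0.002301815387647348), np.float64(0.0023018153876474853)])
axis [ 0.489 -0.073  0.15 ]
knob [0.515 0.031 0.16 ]
knob_hi [0.507 0.024 0.16 ]
tip [ 0.487 -0.114  0.115]
post [ 0.526 -0.126  0.125]
dot [ 0.475 -0.061  0.111]
axis2 [ 0.613 -0.407  0.15 ]
knob2 [ 0.64  -0.349  0.16 ]
reel [0.473 0.088 0.008]
gauge [0.478 0.4   0.03 ]
oil [ 0.51  -0.301  0.056]
side axis [ 0.492 -0.052  0.15 ]
side knob [0.504 0.    0.16 ]
side oil [ 0.507 -0.332  0.056]
```

View pics/crop1.png

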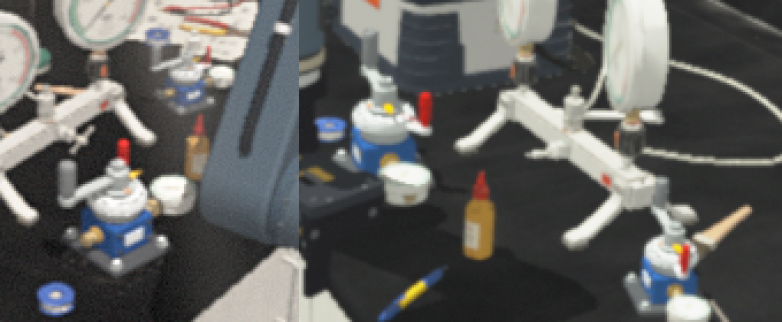

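Two presses fit. The near one is at scene (312,225), with its nut triangulated at z≈0.15. The far one is at scene (341,165), with its nut at z≈0.10. The near one is the larger and matches the 150 mm nut height, so it is the target. Its knob points to about +y, and the red post lies on the −y/+x side. Next I'll plan the approach.

Run:
```python
from h import *
o=get_obs(); T=R.from_quat(o["tool_rot"]); print(T.as_matrix().round(3))
W=imaging.camera_params("wrist"); print(T.inv().apply(W["xyz"]-o["position"]).round(3), (T.inv()*R.from_quat(W["rotation"])).as_matrix().round(2), W["camera_matrix"][0])
S=imaging.camera_params("scene");D=imaging.camera_params("side")
for a,b in(((255,157),(340,165)),((304,131),(388,193))): print(tri(ray(S,a),ray(D,b)))
```

```text
[[-0.     0.252 -0.968]
 [-0.    -0.968 -0.252]
 [-1.     0.     0.   ]]
[-0.163  0.001 -0.08 ] [[ 0.   -0.29  0.96]
 [ 1.    0.   -0.  ]
 [-0.    0.96  0.29]] [350.21289905   0.         276.20932391]
(array([ 0.72449972, -0.05654617,  0.23951555]), [np.float64(0.0048803211103387745), np.float64(0.004880321110338934)])
(array([ 0.72660644, -0.32234719,  0.23744711]), [np.float64(0.004278303029975828), np.float64(0.004278303029975886)])
```

```bash
python3 -m inch '[[40,[-60,0,0],[0,0,0]],[30,[-60,0,0],[0,0,0]],[0,[0,-43,-42],[-9.4,0,0]],[0,[0,-35,-48],[-9.4,0,0]],[0,[0,-27,-53],[-9.4,0,0]],[0,[0,-18,-57],[-9.4,0,0]],[0,[0,-8,-59],[-9.4,0,0]],[0,[0,2,-60],[-9.4,0,0]],[0,[0,11,-59],[-9.4,0,0]],[0,[0,21,-56],[-9.4,0,0]]]'
```

```text
time: 2.15
position: [0.3942, -0.1799, 0.347]
tool_rot: [0.492, 0.504, -0.493, 0.511]
ft_force: [1.1, -0.5, 0.8]
grip_width: 0.0013
```

```bash
python3 -m inch '[[0,[0,30,-50],[-1,0,0]],[0,[0,30,-50],[0,0,0]],[0,[0,30,-45],[0,0,0]],[0,[0,0,0],[0,0,0]]]'
cat > look.py <<'E'
from h import *
import sys
o=get_obs(); W=imaging.camera_params("wrist"); im=imaging.camera("wrist"); cv2.imwrite(f"pics/{sys.argv[1]}.png",im[:,:,::-1])
print(o["position"].round(4),R.from_quat(o["tool_rot"]).as_matrix().round(3).tolist())
z=dict(press_axis=.15,crank_knob=.16,pointer_tip=.115,zero_post=.125,witness_dot=.111)
P={}
for t in z:
    for d in imaging.tip_of("wrist",t)[:2]:
        x=atz(W,d["pixel"],z[t]); P.setdefault(t,x); print(t,np.round(d["pixel"],1).tolist(),round(d["confidence"],2),x.round(4))
if "press_axis" in P:
    for t in P:
        v=P[t]-P["press_axis"]; print(t,"r",np.hypot(*v[:2]).round(4),"ang",np.degrees(np.arctan2(v[1],v[0])).round(1))
E
python3 look.py w1
```

```text
time: 2.65
position: [0.4812, -0.0225, 0.3478]
tool_rot: [0.486, 0.509, -0.485, 0.519]
ft_force: [-1.3, -0.5, 0.5]
grip_width: 0.0002
[ 0.4812 -0.0225  0.3478] [[0.011, 0.998, 0.056], [-0.008, 0.056, -0.998], [-1.0, 0.011, 0.009]]
press_axis [285.7, 228.6] 0.64 [ 0.4968 -0.0778  0.15  ]
crank_knob [312.3, 145.9] 0.6 [0.517  0.0149 0.16  ]
pointer_tip [273.2, 248.3] 0.64 [ 0.4853 -0.1174  0.115 ]
zero_post [311.7, 264.6] 0.68 [ 0.5329 -0.1321  0.125 ]
witness_dot [266.7, 208.5] 0.65 [ 0.4749 -0.0681  0.111 ]
press_axis r 0.0 ang 0.0
crank_knob r 0.0948 ang 77.7
pointer_tip r 0.0413 ang -106.2
zero_post r 0.0652 ang -56.4
witness_dot r 0.024 ang 156.1
```

View pics/w1.png

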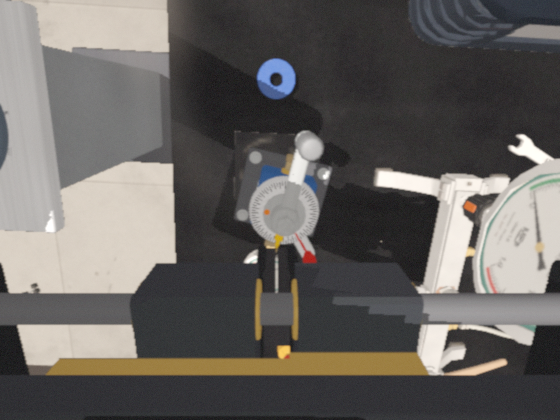

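The wrist view shows the knob at (310,146), pointer tip (279,240), post (308,256), dot (267,212) and reel (276,78). I'll check the axis against the ring mask.

Run:
```python
from h import *
W=imaging.camera_params("wrist")
for t,z in(("dial_ring",.102),("crank",.16)):
  for d in imaging.cut_out("wrist",t)[:2]:
    m=d["pixels"]; ys,xs=np.nonzero(m); c=np.array(d["box"]); print(t,c.round(1),d["confidence"],m.sum(),"centre",atz(W,c[:2],z).round(4), atz(W,(c[0],c[1]-c[3]/2),z).round(3),atz(W,(c[0]-c[2]/2,c[1]),z).round(3),atz(W,(c[0]+c[2]/2,c[1]),z).round(3))
print(proj(W,(.487,-.068,.102)),proj(W,(.4968,-.0778,.102)),proj(W,(.4968,-.0778,.15)))
im=cv2.imread("pics/w1.png")[110:290,215:375]; cv2.imwrite("pics/w1c.png",cv2.resize(im,None,fx=3.3,fy=3.3,interpolation=3))
```

```text
dial_ring [283.6 218.6  72.1  85.9] 0.68 2307 centre [ 0.494  -0.0876  0.102 ] [ 0.491 -0.034  0.102] [ 0.45  -0.09   0.102] [ 0.538 -0.086  0.102]
crank [296.1 189.8  51.7 115.1] 0.82 1886 centre [ 0.5023 -0.0356  0.16  ] [0.499 0.023 0.16 ] [ 0.476 -0.037  0.16 ] [ 0.529 -0.034  0.16 ]
[278.74675183 203.16028684] [286.34334396 211.16549057] [287.97396541 224.69309572]
```

View pics/w1c.png

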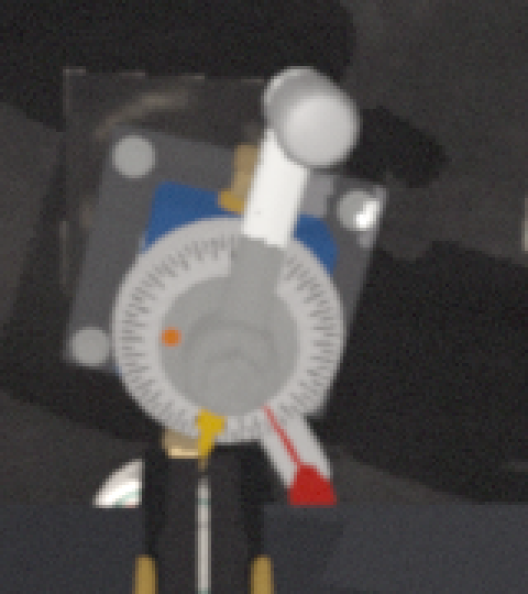

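```bash
python3 -m inch '[[0,[20,-5,-48],[10,0,0]],[0,[50,0,0],[10,0,0]],[0,[45,0,0],[0,0,0]],[0,[20,0,0],[0,0,0]],[0,[0,0,0],[0,0,0]]]'; python3 look.py w2
```

```text
time: 3.68
position: [0.4759, 0.0161, 0.2108]
tool_rot: [0.576, 0.407, -0.571, 0.42]
ft_force: [0.2, -0.2, 0.6]
grip_width: 0.0008
[0.4759 0.0161 0.2108] [[0.017, 0.948, -0.317], [-0.011, -0.317, -0.948], [-1.0, 0.019, 0.005]]
crank_knob [331.5, 212.7] 0.96 [0.5141 0.0144 0.16  ]
```

```bash
python3 -m inch '[[0,[0,-7,-10],[0,0,0]],[0,[35,0,0],[0,0,0]],[0,[31,0,0],[0,0,0]],[0,[0,0,0],[0,0,0]]]';python3 -m inch '[[0,[0,6,0],[0,0,0]],[0,[0,6,0],[0,0,0]]]'
```

```text
time: 4.47
position: [0.4778, 0.0296, 0.1489]
tool_rot: [0.58, 0.404, -0.567, 0.424]
ft_force: [-1.4, -0.4, 0.6]
grip_width: 0.0004
time: 4.72
position: [0.4907, 0.0262, 0.1514]
tool_rot: [0.58, 0.403, -0.566, 0.425]
ft_force: [0.9, 0.0, -0.2]
grip_width: 0.0004
```

```bash
for i in 1 2; do :; done; python3 -m inch '[[0,[1,4,0],[2.5,0,0]],[0,[1,4,0],[2.5,0,0]]]';python3 -m inch '[[0,[1,4,0],[2.5,0,0]]]';python3 -m inch '[[0,[1,4,0],[2.5,0,0]]]'
```

```text
time: 4.97
position: [0.5006, 0.0234, 0.152]
tool_rot: [0.6, 0.376, -0.582, 0.399]
ft_force: [-0.9, 1.1, 0.1]
grip_width: 0.0005
time: 5.1
position: [0.5052, 0.0218, 0.1523]
tool_rot: [0.61, 0.363, -0.59, 0.385]
ft_force: [-0.7, 0.4, 0.3]
grip_width: 0.0004
time: 5.22
position: [0.5068, 0.0214, 0.1522]
tool_rot: [0.617, 0.351, -0.599, 0.369]
ft_force: [-9.1, 8.6, 9.0]
grip_width: 0.0005
```

```bash
python3 -m inch '[[0,[0,0,0],[0,0,0]]]'; python3 look.py w3
```

```text
time: 5.35
position: [0.5066, 0.0217, 0.1529]
tool_rot: [0.617, 0.351, -0.6, 0.369]
ft_force: [-0.6, -0.7, -0.9]
grip_width: 0.0004
[0.5066 0.0217 0.1529] [[0.035, 0.876, -0.482], [-0.009, -0.482, -0.876], [-0.999, 0.035, -0.009]]
crank_knob [320.4, 267.8] 0.96 [0.5262 0.0118 0.16  ]
```

View pics/w3.png

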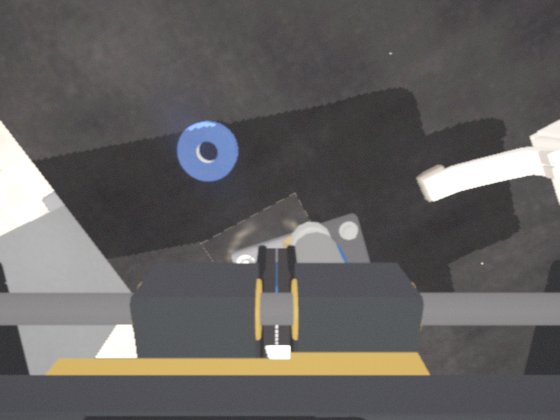

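The view shows the knob at (317,245) beside the right-hand finger, having moved about 10 mm clockwise. The force rose to 12.5 N and fell away on relaxing. A gentle re-push should confirm the stop.

```bash
python3 -m inch '[[0,[0,1,0],[0,0,0]]]';python3 -m inch '[[0,[0,1.5,0],[0,0,0]]]'
```

```text
time: 5.78
position: [0.5067, 0.0215, 0.1525]
tool_rot: [0.617, 0.351, -0.6, 0.368]
ft_force: [-4.3, 4.0, 2.8]
grip_width: 0.0002
time: 5.9
position: [0.5067, 0.0215, 0.1525]
tool_rot: [0.617, 0.352, -0.601, 0.367]
ft_force: [-5.4, 4.0, 5.7]
grip_width: 0.0005
```

Both pushes met a firm stop at about 6–7 N with no movement, so the clockwise end is reached. Backing off and looking.

```bash
python3 -m inch '[[0,[0,-14,0],[0,0,0]],[0,[-50,-4,0],[0,0,0]],[0,[-55,0,0],[-7,0,0]],[20,[-40,0,0],[-7,0,0]],[30,[-15,0,0],[-7,0,0]],[30,[0,0,0],[0,0,0]]]'; python3 look.py w4
```

```text
time: 6.65
position: [0.4885, 0.0297, 0.3166]
tool_rot: [0.539, 0.454, -0.522, 0.481]
ft_force: [-0.2, 0.5, 0.2]
grip_width: 0.023
[0.4885 0.0297 0.3166] [[0.043, 0.991, -0.125], [-0.013, -0.125, -0.992], [-0.999, 0.045, 0.008]]
press_axis [288.6, 280.8] 0.93 [ 0.4961 -0.075   0.15  ]
crank_knob [311.8, 201.8] 0.95 [0.5275 0.0111 0.16  ]
pointer_tip [278.9, 301.7] 0.97 [ 0.482  -0.1207  0.115 ]
witness_dot [267.8, 262.0] 0.89 [ 0.4756 -0.0693  0.111 ]
press_axis r 0.0 ang 0.0
crank_knob r 0.0917 ang 70.0
pointer_tip r 0.0478 ang -107.2
witness_dot r 0.0213 ang 164.3
```

Run:
```python
import cv2
im=cv2.imread("pics/w4.png")[120:330,170:410]; cv2.imwrite("pics/w4c.png",cv2.resize(im,None,fx=2.8,fy=2.8,interpolation=3))
```

```text
(no output)
```

View pics/w4c.png

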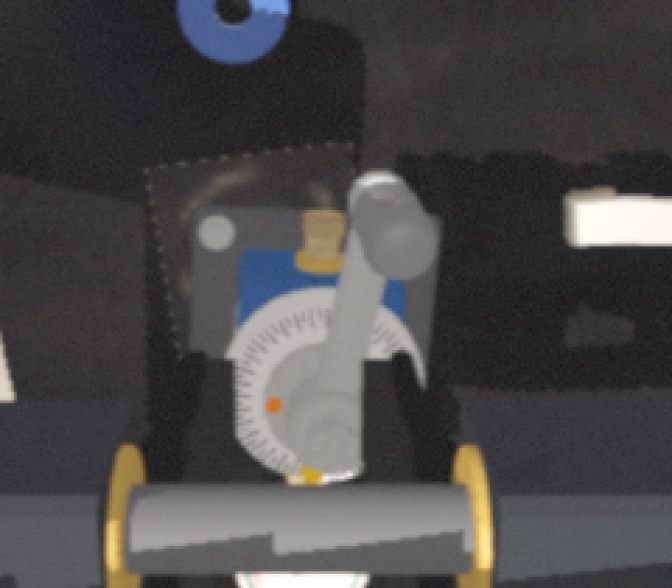

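The crop shows the knob at crop (395,235), the pointer tip at (312,478) and the dot at (274,405). The fingers hide the post from here. The stop is confirmed with the pointer at about −109°, so I'll move over the post.

```bash
python3 -m inch '[[45,[0,0,0],[-8.5,0.4,-2.5]],[45,[0,14,54],[-8.5,0,0]],[45,[0,0,0],[0,0,0]]]'; python3 look.py w5;  python3 -m inch '[[45,[0,6,55],[0,0,0]],[45,[0,6,55],[0,0,0]],[45,[0,0,0],[0,0,0]]]'
```

```text
time: 7.32
position: [0.5022, -0.0242, 0.3113]
tool_rot: [0.45, 0.546, -0.456, 0.54]
ft_force: [0.2, 0.5, 0.3]
grip_width: 0.0438
[ 0.5022 -0.0242  0.3113] [[-0.013, 0.984, 0.18], [-0.001, 0.18, -0.984], [-1.0, -0.013, -0.001]]
press_axis [260.9, 239.2] 0.68 [ 0.4944 -0.0782  0.15  ]
crank_knob [313.2, 160.8] 0.96 [0.5278 0.0093 0.16  ]
pointer_tip [244.7, 261.0] 0.72 [ 0.4814 -0.1217  0.115 ]
zero_post [288.5, 280.4] 0.89 [ 0.5331 -0.131   0.125 ]
witness_dot [249.4, 216.2] 0.78 [ 0.4781 -0.0698  0.111 ]
press_axis r 0.0 ang 0.0
crank_knob r 0.0936 ang 69.1
pointer_tip r 0.0454 ang -106.6
zero_post r 0.0655 ang -53.8
witness_dot r 0.0184 ang 152.8
time: 8.0
position: [0.5335, -0.1252, 0.3122]
tool_rot: [0.448, 0.548, -0.453, 0.542]
ft_force: [-0.7, 1.1, 0.0]
grip_width: 0.0453
```

```bash
python3 -m inch '[[45,[60,0,6],[0,0,0]],[45,[60,0,0],[0,0,0]],[45,[50,0,0],[0,0,0]],[45,[15,0,0],[0,0,0]]]' && python3 -m inch '[[45,[14,0,0],[0,0,0]],[45,[0,0,0],[0,0,0]]]'
```

```text
time: 8.5
position: [0.535, -0.1272, 0.1261]
tool_rot: [0.448, 0.546, -0.451, 0.545]
ft_force: [-0.2, 0.1, 0.0]
grip_width: 0.0446
time: 8.75
position: [0.5339, -0.1245, 0.1108]
tool_rot: [0.448, 0.548, -0.45, 0.545]
ft_force: [0.7, -1.0, 0.8]
grip_width: 0.045
```

```bash
python3 -m inch '[[45,[0,0,8],[0,0,0]],[45,[0,-12,3],[5,0,0]],[45,[0,-10,3],[5,0,0]],[45,[0,-10,2],[5,0,0]]]'
```

```text
time: 9.25
position: [0.5089, -0.1468, 0.1156]
tool_rot: [-0.518, -0.479, 0.518, -0.484]
ft_force: [-0.9, -0.0, 0.5]
grip_width: 0.0453
```

```bash
python3 -m inch '[[45,[1,-15,-3],[5,0,0]],[45,[1,-10,0],[5,0,0]],[45,[1,-9,0],[4.5,0,0]],[45,[0,0,0],[0,0,0]]]'
```

```text
time: 9.75
position: [0.4785, -0.143, 0.1175]
tool_rot: [0.579, 0.402, -0.574, 0.416]
ft_force: [-0.1, 0.9, -0.3]
grip_width: 0.0448
```

```bash
python3 -m inch '[[45,[2,-6,-2],[0,0,0]],[45,[0,0,0],[0,0,0]]]'; python3 -m inch '[[14,[0,0,0],[0,0,0]],[14,[0,0,0],[0,0,0]],[14,[0,0,0],[0,0,0]],[14,[0,0,0],[0,0,0]]]' 5
```

```text
time: 10.0
position: [0.4748, -0.14, 0.1165]
tool_rot: [0.579, 0.401, -0.573, 0.418]
ft_force: [-1.0, 0.1, 0.4]
grip_width: 0.0447
time: 10.5
position: [0.4757, -0.1403, 0.1165]
tool_rot: [0.579, 0.401, -0.573, 0.419]
ft_force: [0.9, -0.6, -0.7]
grip_width: 0.017
```

```bash
python3 -m inch '[[14,[0,0,0],[0,0,0]],[32,[0,0,0],[0,0,0]],[32,[0,0,0],[0,0,0]],[32,[0,0,0],[0,0,0]]]'; python3 -m inch '[[32,[-50,0,0],[0,0,0]],[32,[-60,0,0],[0,0,0]],[32,[-60,0,0],[0,0,0]],[32,[-5,25,-50],[0,0,0]],[32,[0,25,-50],[0,0,0]],[32,[0,0,0],[0,0,0]]]';python3 look.py w6;  python3 - <<'E'
import cv2
im=cv2.imread("pics/w6.png")[120:330,170:410]; cv2.imwrite("pics/w6c.png",cv2.resize(im,None,fx=2.8,fy=2.8,interpolation=3))
E
```

```text
time: 11.0
position: [0.4757, -0.1403, 0.1164]
tool_rot: [0.579, 0.401, -0.573, 0.419]
ft_force: [0.6, 0.2, 0.4]
grip_width: 0.0304
time: 11.75
position: [0.5548, -0.059, 0.2983]
tool_rot: [0.581, 0.4, -0.573, 0.418]
ft_force: [0.4, -0.2, -0.2]
grip_width: 0.0322
[ 0.5548 -0.059   0.2983] [[0.023, 0.943, -0.331], [-0.014, -0.331, -0.944], [-1.0, 0.027, 0.006]]
press_axis [220.1, 228.8] 0.84 [ 0.4968 -0.0773  0.15  ]
press_axis [169.9, 76.0] 0.66 [0.5084 0.0616 0.15  ]
crank_knob [212.4, 129.6] 0.86 [0.5266 0.01   0.16  ]
pointer_tip [223.9, 254.9] 0.6 [ 0.4803 -0.1172  0.115 ]
pointer_tip [203.7, 217.7] 0.35 [ 0.4764 -0.0709  0.115 ]
zero_post [274.2, 258.3] 0.73 [ 0.5311 -0.1349  0.125 ]
witness_dot [205.5, 219.4] 0.72 [ 0.4763 -0.0743  0.111 ]
witness_dot [217.8, 229.1] 0.56 [ 0.4843 -0.0888  0.111 ]
press_axis r 0.0 ang 0.0
crank_knob r 0.0923 ang 71.2
pointer_tip r 0.0431 ang -112.5
zero_post r 0.067 ang -59.2
witness_dot r 0.0208 ang 171.6
```

View pics/w6c.png

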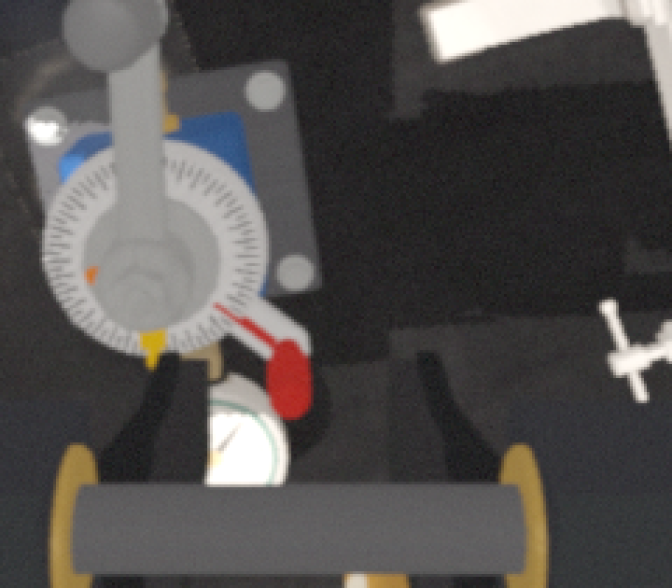

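The crop shows the pointer at (152,348) and the zero line and post still at (290,385): the jaws missed the post on the sweep. The crank is unchanged. This time I'll grip the post and carry it.

```bash
python3 -m inch '[[45,[0,0,0],[-10.6,0.3,-1.5]],[45,[0,0,0],[-10.6,0,0]],[45,[0,0,0],[-10.6,0,0]],[45,[0,0,0],[-10.6,0,0]],[45,[0,-26,30],[0,0,0]],[45,[0,-25,30],[0,0,0]],[45,[0,0,0],[0,0,0]]]'; python3 -c "
from h import *
o=get_obs();T=R.from_quat(o['tool_rot']);print(T.as_matrix().round(3),(T.inv().apply(np.array([.5315,-.134,.110])-o['position'])*1000).round(1))"
```

```text
time: 12.92
position: [0.5231, -0.1445, 0.2966]
tool_rot: [0.386, 0.593, -0.391, 0.588]
ft_force: [0.6, 0.4, -0.5]
grip_width: 0.0448
[[-0.01   0.918  0.396]
 [-0.001  0.396 -0.918]
 [-1.    -0.009 -0.003]] [186.5  13.6  -5.8]
```

```bash
python3 -m inch '[[45,[55,13,-6],[0,0,0]],[45,[60,0,0],[0,0,0]],[45,[48,0,0],[0,0,0]],[45,[0,0,0],[0,0,0]]]'
cat > rel.py <<'E'
from h import *
import sys
a=[float(v) for v in sys.argv[1:]]
o=get_obs();T=R.from_quat(o['tool_rot']);M=T.as_matrix()
print("yaw",np.degrees(np.arctan2(M[1,1],M[0,1])).round(1),"rel mm",(T.inv().apply(np.array(a)-o['position'])*1000).round(1), "ang about axis",np.degrees(np.arctan2(o['position'][1]+.077,o['position'][0]-.4955)).round(1),"r",np.hypot(o['position'][1]+.077,o['position'][0]-.4955).round(4))
E
python3 rel.py .5315 -.134 .11
```

```text
time: 13.42
position: [0.5327, -0.135, 0.1318]
tool_rot: [0.389, 0.59, -0.392, 0.589]
ft_force: [-0.1, 0.1, -0.4]
grip_width: 0.0449
yaw 23.0 rel mm [21.8 -0.6 -1.4] ang about axis -57.3 r 0.0689
```

```bash
python3 -m inch '[[45,[22,0,-2],[0,0,0]],[10,[0,0,0],[0,0,0]],[10,[0,0,0],[0,0,0]],[10,[0,0,0],[0,0,0]],[10,[0,0,0],[0,0,0]],[10,[0,0,0],[0,0,0]],[10,[0,0,0],[0,0,0]]]' 8; python3 rel.py .5315 -.134 .11
```

```text
time: 14.3
position: [0.5361, -0.1349, 0.1175]
tool_rot: [0.39, 0.586, -0.391, 0.593]
ft_force: [-0.7, 0.0, -2.0]
grip_width: 0.0146
yaw 23.0 rel mm [ 7.4 -3.9 -2.7] ang about axis -55.0 r 0.0707
```

```bash
python3 -m inch '[[10,[0,-7,0.5],[6,0,0]],[10,[0,-7,0.5],[6,0,0]],[10,[0,-7,0.5],[6,0,0]],[10,[0,-7,0.5],[6,0,0]]]'; python3 rel.py .474 -.1394 .1175
```

```text
time: 14.8
position: [0.5123, -0.1447, 0.1175]
tool_rot: [0.508, 0.487, -0.506, 0.498]
ft_force: [0.9, -1.4, -2.7]
grip_width: 0.0148
yaw -1.7 rel mm [ -0.6 -38.5  -4.1] ang about axis -76.0 r 0.0697
```

```bash
python3 -m inch '[[10,[0,-7.5,0.5],[6,0,0]],[10,[0,-7.5,0.5],[6,0,0]],[10,[0,-7.5,0.5],[6,0,0]],[10,[0,-7,0.5],[5,0,0]],[10,[0,0,0],[0,0,0]]]'; python3 rel.py .474 -.1394 .1175
```

```text
time: 15.42
position: [0.4864, -0.1455, 0.1175]
tool_rot: [0.601, 0.369, -0.594, 0.387]
ft_force: [-1.6, -0.4, -1.7]
grip_width: 0.0149
yaw -25.3 rel mm [ -0.4 -13.8  -0.2] ang about axis -97.5 r 0.0691
```

```bash
python3 -m inch '[[10,[0,-7,0.5],[0,0,0]],[10,[0,-7,0.5],[0,0,0]],[10,[0,0,0],[0,0,0]]]'; python3 rel.py .474 -.1394 .1175
```

```text
time: 15.8
position: [0.476, -0.1425, 0.1179]
tool_rot: [0.601, 0.367, -0.593, 0.39]
ft_force: [-0.4, -1.8, -3.9]
grip_width: 0.0151
yaw -25.2 rel mm [ 0.3 -3.1 -2. ] ang about axis -106.6 r 0.0684
```

```bash
python3 -m inch '[[10,[0,-3.5,-1],[0,0,0]],[10,[0,0,0],[0,0,0]]]'; python3 rel.py .474 -.1394 .1175; python3 -m inch '[[35,[0,0,0],[0,0,0]],[35,[0,0,0],[0,0,0]],[35,[0,0,0],[0,0,0]],[35,[-40,0,0],[0,0,0]],[35,[-60,0,0],[0,0,0]],[35,[-60,0,0],[0,0,0]],[20,[-20,0,-50],[0,0,0]],[10,[0,15,-50],[0,0,0]],[0,[0,0,0],[0,0,0]]]';python3 look.py w7;  python3 - <<'E'
import cv2
im=cv2.imread("pics/w7.png")[120:330,170:410]; cv2.imwrite("pics/w7c.png",cv2.resize(im,None,fx=2.8,fy=2.8,interpolation=3))
E
```

```text
time: 16.05
position: [0.4733, -0.1413, 0.118]
tool_rot: [0.601, 0.366, -0.593, 0.392]
ft_force: [-0.6, -2.3, -1.8]
grip_width: 0.015
yaw -25.2 rel mm [ 0.5 -0.2 -2. ] ang about axis -109.1 r 0.068
time: 17.18
position: [0.5245, -0.0477, 0.3045]
tool_rot: [0.602, 0.369, -0.592, 0.388]
ft_force: [-0.2, 0.6, -0.2]
grip_width: 0.0127
[ 0.5245 -0.0477  0.3045] [[0.027, 0.904, -0.427], [-0.016, -0.427, -0.904], [-1.0, 0.031, 0.003]]
press_axis [253.7, 228.1] 0.94 [ 0.4934 -0.0749  0.15  ]
crank_knob [243.1, 133.9] 0.74 [0.5253 0.0095 0.16  ]
crank_knob [516.2, 387.3] 0.54 [ 0.6745 -0.3689  0.16  ]
pointer_tip [259.6, 255.3] 0.79 [ 0.4784 -0.1172  0.115 ]
zero_post [264.6, 276.9] 0.77 [ 0.4742 -0.1385  0.125 ]
witness_dot [239.2, 220.3] 0.89 [ 0.4759 -0.0725  0.111 ]
press_axis r 0.0 ang 0.0
crank_knob r 0.0902 ang 69.3
pointer_tip r 0.045 ang -109.5
zero_post r 0.0665 ang -106.8
witness_dot r 0.0177 ang 172.4
```

View pics/w7c.png

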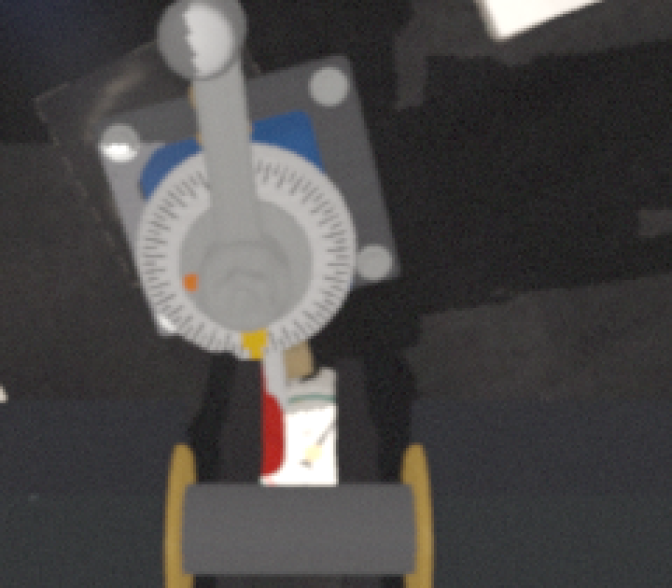

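The pointer is at crop (256,348). The post is just beyond it at (272,440), partly hidden by a finger. I'll move for a clear view of the zero line.

```bash
python3 -m inch '[[0,[0,0,55],[0,0,0]],[0,[0,10,20],[0,0,0]],[0,[0,0,0],[0,0,0]]]';python3 look.py w8;  python3 - <<'E'
import cv2
im=cv2.imread("pics/w8.png")[90:270,190:350]; cv2.imwrite("pics/w8c.png",cv2.resize(im,None,fx=3.3,fy=3.3,interpolation=3))
E
```

```text
time: 17.85
position: [0.4965, -0.1259, 0.3031]
tool_rot: [0.602, 0.368, -0.595, 0.385]
ft_force: [-0.7, 0.7, 0.9]
grip_width: 0.0004
[ 0.4965 -0.1259  0.3031] [[0.021, 0.9, -0.434], [-0.015, -0.434, -0.901], [-1.0, 0.026, 0.005]]
press_axis [519.5, 369.1] 0.88 [ 0.6556 -0.4343  0.15  ]
press_axis [245.1, 142.0] 0.65 [ 0.4944 -0.076   0.15  ]
crank_knob [227.9, 25.7] 0.59 [0.5247 0.0109 0.16  ]
crank_knob [530.9, 331.5] 0.56 [ 0.6743 -0.38    0.16  ]
pointer_tip [503.7, 378.0] 0.91 [ 0.6483 -0.481   0.115 ]
pointer_tip [250.9, 180.8] 0.78 [ 0.4781 -0.1161  0.115 ]
zero_post [256.6, 204.2] 0.63 [ 0.4738 -0.1384  0.125 ]
witness_dot [495.6, 357.3] 0.78 [ 0.6488 -0.4499  0.111 ]
witness_dot [229.6, 142.6] 0.74 [ 0.4762 -0.0727  0.111 ]
press_axis r 0.0 ang 0.0
crank_knob r 0.4641 ang 106.4
pointer_tip r 0.0473 ang -98.9
zero_post r 0.3473 ang 121.6
witness_dot r 0.0171 ang -113.5
```

View pics/w8c.png

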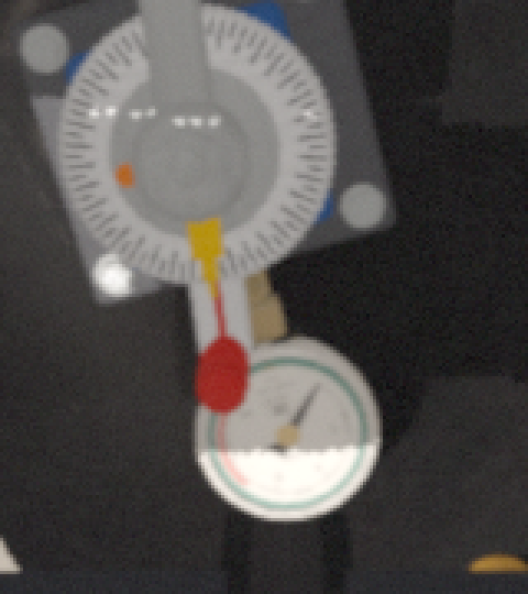

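The clear view shows the pointer tip at crop (212,296) and the red line running from (219,290) to (225,340), with the dot at (125,175). I'll work out the angle from these.

Run:
```python
from h import *
W=imaging.camera_params("wrist")
g=lambda x,y,z:atz(W,(190+x/3.3-.35,90+y/3.3-.35),z)[:2]
A=g(199,145,.102);N=g(186,163,.15)
print("axis ring",A,"nut",N)
for a in(A,N,(A+N)/2):
  for n,p in(("tip",g(212,297,.115)),("line",g(224,335,.097)),("knobnet",np.array([.5247,.0109]))):
    v=p-a; print(n,np.hypot(*v).round(4),np.degrees(np.arctan2(v[1],v[0])).round(1),end="; ")
  print()
o=get_obs();M=R.from_quat(o['tool_rot']);print((M.inv().apply(np.array([.5245+.040,.0105-.025*0,.22])-o['position'])*1000).round())
```

```text
axis ring [ 0.49790731 -0.07145338] nut [ 0.49657894 -0.07131316]
tip 0.0452 -110.8; line 0.0621 -109.3; knobnet 0.0866 72.0; 
tip 0.0449 -109.2; line 0.0618 -108.1; knobnet 0.0869 71.1; 
tip 0.045 -110.0; line 0.062 -108.7; knobnet 0.0867 71.5; 
[  83.    1. -150.]
```

The zero line is within about 1.3° of the pointer. Now to the far (+x) side of the knob.

```bash
python3 -m inch '[[0,[0,2,-55],[0,0,0]],[0,[0,2,-55],[0,0.3,-1.3]],[0,[0,5,-30],[-8,0,0]],[0,[30,0,0],[0,0,0]],[0,[0,0,0],[0,0,0]]]'; python3 rel.py .562 -.001 .15
```

```text
time: 18.77
position: [0.5683, 0.0064, 0.2727]
tool_rot: [0.57, 0.42, -0.567, 0.422]
ft_force: [-0.4, -0.7, -0.2]
grip_width: 0.0005
yaw -17.0 rel mm [122.7  -4.4   9.1] ang about axis 48.9 r 0.1107
```

```bash
python3 -m inch '[[0,[40,0,8],[0,0,0]],[0,[45,0,0],[0,0,0]],[0,[36,0,0],[0,0,0]],[0,[0,0,0],[0,0,0]]]'; python3 rel.py .525 .0105 .15; python3 -m inch '[[0,[0,-8,0],[0,0,0]],[0,[0,-5,0],[-1,0,0]],[0,[0,-5,0],[-2,0,0]]]'
```

```text
time: 19.27
position: [0.5714, -0.0015, 0.1548]
tool_rot: [0.572, 0.417, -0.564, 0.425]
ft_force: [0.3, -0.4, 0.2]
grip_width: 0.0002
yaw -16.9 rel mm [  4.  -47.9   2. ] ang about axis 44.8 r 0.107
time: 19.65
position: [0.5565, 0.0033, 0.1596]
tool_rot: [0.562, 0.43, -0.55, 0.443]
ft_force: [0.2, 0.2, -0.2]
grip_width: 0.001
```

```bash
python3 -m inch '[[0,[2,-5,0],[0,0,0]],[0,[2,-5,0],[-2,0,0]],[0,[1,-4,0],[-2.5,0,0]],[0,[1,-4,0],[-2.5,0,0]],[0,[1,-4,0],[-2.5,0,0]]]';python3 rel.py .525 .0105 .15; python3 -m inch '[[0,[1,-4,0],[-2.5,0,0]],[0,[1,-4,0],[-2.5,0,0]]]';python3 rel.py .525 .0105 .15
```

```text
time: 20.27
position: [0.5358, 0.0081, 0.1538]
tool_rot: [0.523, 0.475, -0.508, 0.493]
ft_force: [0.0, 0.1, 0.9]
grip_width: 0.0007
yaw -3.7 rel mm [  3.4 -11.   -1.8] ang about axis 64.6 r 0.0941
time: 20.52
position: [0.5284, 0.0086, 0.1518]
tool_rot: [0.5, 0.497, -0.485, 0.517]
ft_force: [0.2, -0.0, 0.4]
grip_width: 0.0002
yaw 1.6 rel mm [ 1.6 -3.4 -2. ] ang about axis 69.0 r 0.0917
```

```bash
python3 -m inch '[[0,[0.5,-4,0],[-2,0,0]],[0,[0.5,-4,0],[-2,0,0]],[0,[0.5,-4,0],[-2,0,0]]]'; python3 -m inch '[[0,[0.5,-3,0],[-1,0,0]]]';python3 -m inch '[[0,[0.5,-3,0],[0,0,0]]]';python3 rel.py .525 .0105 .15
```

```text
time: 20.9
position: [0.5171, 0.0083, 0.15]
tool_rot: [0.472, 0.523, -0.456, 0.545]
ft_force: [0.8, -0.0, -0.1]
grip_width: 0.0005
time: 21.02
position: [0.5141, 0.0079, 0.1495]
tool_rot: [0.467, 0.527, -0.451, 0.549]
ft_force: [1.0, -0.2, 0.2]
grip_width: 0.0003
time: 21.15
position: [0.5112, 0.0074, 0.1489]
tool_rot: [0.467, 0.527, -0.451, 0.549]
ft_force: [0.2, -0.0, 0.3]
grip_width: 0.0003
yaw 9.1 rel mm [-0.6 14.1 -0.8] ang about axis 79.4 r 0.0859
```

```bash
for r in 1; do python3 -m inch '[[0,[0,-2.5,-2],[0,0,0]]]'|grep -E 'pos|force'; python3 -m inch '[[0,[0,-2.5,-2],[0,0,0]]]'|grep -E 'pos|force';  python3 -m inch '[[0,[0,-2,-1],[0,0,0]]]'|grep -E 'pos|force'; python3 -m inch '[[0,[0,-2,0],[0,0,0]]]'|grep -E 'pos|force'; done
```

```text
position: [0.5084, 0.0088, 0.1488]
ft_force: [-0.4, -0.5, -0.0]
position: [0.5074, 0.0098, 0.1491]
ft_force: [4.5, -2.8, 0.4]
position: [0.5074, 0.01, 0.1495]
ft_force: [5.4, -1.9, -2.6]
position: [0.5074, 0.0098, 0.1498]
ft_force: [5.5, 2.0, -2.9]
```

The knob stopped at a steady 5.5 N with no further movement. I'm backing straight off, rising and checking.

```bash
python3 -m inch '[[0,[0,15,0],[0,0,0]],[0,[-50,3,0],[0,0,0]],[0,[-55,0,0],[0,0,0]],[0,[-45,-10,50],[0,0,0]],[0,[0,-10,55],[0,0,0]],[0,[0,0,20],[0,0,0]],[0,[0,0,0],[0,0,0]]]';python3 look.py w9;  python3 - <<'E'
import cv2
im=cv2.imread("pics/w9.png")[60:270,170:370]; cv2.imwrite("pics/w9c.png",cv2.resize(im,None,fx=2.8,fy=2.8,interpolation=3))
E
```

```text
time: 22.52
position: [0.5091, -0.108, 0.2979]
tool_rot: [0.465, 0.531, -0.451, 0.546]
ft_force: [-0.1, 0.8, 0.3]
grip_width: 0.0004
[ 0.5091 -0.108   0.2979] [[0.028, 0.987, 0.16], [0.001, 0.16, -0.987], [-1.0, 0.028, 0.003]]
press_axis [264.6, 153.2] 0.85 [ 0.4974 -0.0746  0.15  ]
press_axis [231.7, 213.0] 0.38 [ 0.4757 -0.1342  0.15  ]
crank_knob [264.9, 38.7] 0.73 [0.484  0.0151 0.16  ]
pointer_tip [260.7, 191.2] 0.85 [ 0.5    -0.1183  0.115 ]
zero_post [232.4, 209.0] 0.8 [ 0.4745 -0.1382  0.125 ]
witness_dot [242.6, 140.7] 0.92 [ 0.4749 -0.0714  0.111 ]
press_axis r 0.0 ang 0.0
crank_knob r 0.0907 ang 98.5
pointer_tip r 0.0438 ang -86.7
zero_post r 0.0676 ang -109.8
witness_dot r 0.0227 ang 172.0
```

View pics/w9c.png

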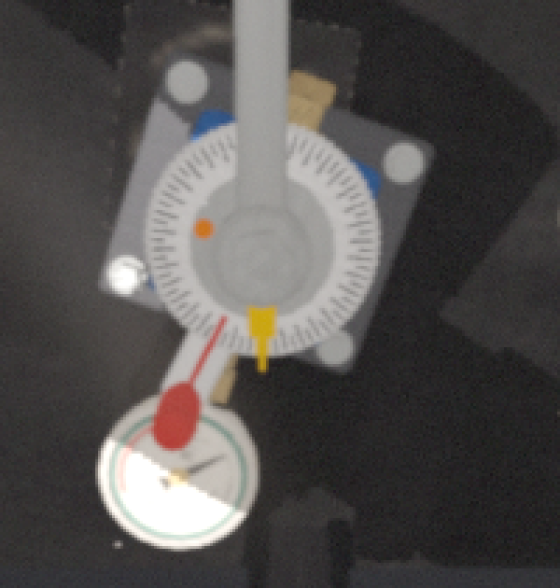

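The pointer tip is at crop (262,370) and the zero line at (205,355), about 25–27° apart. The knob moved from about 71° to 98.5°, close to 0.48 rad, and the witness dot is unmoved. The gripper is clear, so I'm handing in.

```bash
python3 -c "
from rig import robot
print(robot.hand_in())"
```

```text
the job is handed in; nothing more can be done
None
```

The free-play check is done and the job is handed in at about 22.5 s of the 66 s; the hand-in reports no verdict.

- **Press used:** I worked on the near press, the larger of the two. Its nut triangulated at about 0.15 m, against about 0.10 m for the far one.
- **Clockwise end:** I pushed the knob to a firm stop, confirmed by two gentle pushes of about 6–7 N with no movement. The first contact peaked at about 12.5 N horizontally, above the 3–8 N guide but below the 14 N that turns the spindle.
- **Zero setting:** My first sweep with open jaws missed the post. I then gripped the post, carried it round and let go. The red line measured about 1.3° from the pointer in the picture. The network's own points gave 2.7–3.8°, still inside the 5° limit.
- **Anticlockwise end:** I pushed the knob back until it stopped at about 5.5 N with no further movement, then withdrew the gripper.

**Last checks:**
- The knob turned from about 71° to 98.5°, roughly 0.48 rad.
- From the knob and post, the zero line to pointer angle is about 27–28°. The network's raw tip point gave 23°, which is still inside the allowed band.
- The post stayed where I left it, and the witness dot is unchanged within measuring error.
- I did not re-measure the gauge, oil bottle and tape reel at the end. No move came close to them and no unexpected contact was felt.

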